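# Free the stuck parts pot and press it onto the stud plate

## Task

The blue parts pot is stuck in the black pot, its two white tabs caught under the yellow hooks. Grip the blue pot by its rim, twist it anticlockwise (seen from above) until the tabs are clear of the hooks, pull it up and out, set it down (do not drop it) upright over the four orange studs of the grey plate and press it fully home, flat on the plate. Leave the other things on the bench where they stand.

Things in the scene. Friction and masses are not known exactly. Their poses are not given: they have to be found in the camera images.
- pot: the stuck blue plastic parts pot, round, open, empty, 78 mm high, 100 to 210 g. Origin: centre of its underside; z up through its mouth; x through its two white tabs. From 40 mm up to the rim the wall is an upright collar, 100 mm outside and 84 mm inside diameter, 8 mm thick: the place to grip, one finger inside, one outside, best halfway between the tabs. It tapers to 72 mm diameter at the foot
- pot_rim (a point): centre of the blue pot's mouth, 78 mm above its origin
- pot_floor (a point): centre of the blue pot's inner floor, 22 mm above its origin, 56 mm below its rim: the place to press. Under this floor, in the underside, is a round recess 58 mm wide and 18 mm deep that takes the four studs
- pot_tab (a point): outer end of one white tab, 61 mm from the pot's axis on its +x side (the other is on -x), 44.5 mm above its origin; tabs are 16 mm wide and 9 mm high
- holder: fixed round steel base, 144 mm diameter, 8 mm thick, with the black outer pot on it; 73 mm high over its two yellow hooks, which stand outside the black rim on its +x and -x sides, out to 64 mm from the axis. Origin: centre of the base's underside, z up on the axis. Stuck in it, the blue pot stands on the black pot's floor, its origin 14 mm above this one, their x axes within 0.05 rad
- holder_mouth (a point): centre of the black pot's rim (107 mm outside diameter), 51 mm above the holder's underside; the stuck blue pot's rim is 41 mm above it. Sprung rubber buttons in the black wall grip the blue pot: turning it takes up to about 0.7 N m (15 N at the collar), the first 8 mm of lifting a few newtons
- hook_arm (a point): middle of the top of the +x yellow hook's arm (the -x one mirrors it by a half turn). Each hook's post is on the clockwise side of the tab (seen from above) and stops clockwise turning; its arm lies over the tab and stops lifting. Turning the blue pot anticlockwise by 0.4 rad or more (0.55 is comfortable, up to 2 is free) brings the tabs clear of the arms
- studplate: fixed grey square plate, 130 x 130 mm, 12 mm thick, with four orange tapered studs in a square around its centre (18 mm wide at the foot, 16 mm high, outermost faces 30 mm from the centre). Origin: centre of its underside, z up
- stud_centre (a point): centre of the plate's top face, between the studs; the pot's origin is here when fully home, in any yaw. The studs are sprung and yield inwards; a pot just set on them stands about 5 mm high and needs a push of 5 to 15 N, best straight down on the centre of its inner floor with shut fingers. The tapers lead it in from about 3 mm off centre
- grey_pot: bystander: a similar grey pot without tabs, 100 mm diameter, 78 mm high, standing loose; leave alone. Origin: centre of its underside
- spool: bystander: metal wire spool, 60 mm diameter, 45 mm high, standing between holder and plate; leave alone. Origin: centre of its underside
- multimeter: bystander: yellow and black hand multimeter, 190 x 88 x 48 mm, lying flat; leave alone. Origin: centre of its underside, x along its length
- cleaner: bystander: white bottle with a red cap, 60 mm diameter, 150 mm high; leave alone. Origin: centre of its underside
- flux_jar: bystander: amber jar with black lid, 64 mm diameter, 60 mm high; leave alone. Origin: centre of its underside
- driver: bystander: screwdriver with red handle, 140 mm long, lying near the robot; leave alone. Its x axis runs along it
- brush: bystander: small brush, 170 mm long, lying on the left; leave alone. Its x axis runs along it
Not all that is in view belongs to the job. What is shaped like the holder but turquoise is not meant.

How it is judged:
By the outcome, as a careful person would: the job done as asked, in the order asked, and still so for the second after the job is handed in, with the robot touching nothing.
It also fails if it takes over 59 s, if anything falls off the work surface, if the arm or the gripper's body presses on something with over 40 N, if the wrist force passes 120 N, or if a joint passes its speed limit or range.

## Robot

A 7-joint arm with a two-finger parallel gripper is mounted at the origin on the work surface. World frame = base frame: x ahead of the robot, y to its left, z up, the work surface at z = 0. Lengths are in m, angles in rad, forces in N, time in s.
With the tool pointing down it reaches from about 0.4 to 0.85 m from the base axis. Payload 10.4 kg.
Tool frame: the origin (TCP) lies on the centre line of the jaws, within the pads' length; the fingertips stand 11 mm ahead of it and the grasp point (between the pads) lies 8 mm behind it; z points along the fingers, y is the line along which they close (so a half turn about z gives the same grasp; the last joint's range is limited). The gripper opens to 87 mm and grips with 3 to 60 N. Pads are 19 mm wide; open, the fingers measure 117 mm over their backs; the gripper's body (75 mm by 190 mm) begins 51 mm behind the grasp point.
Start: joints at [-0.023, 0.332, -0.065, 1.46, 0.022, 1.35, -0.088], TCP at [0.625, 0, 0.234] pointing down, gripper open.
Joint ranges: [-2.6, 2.6], [-0.5, 2.12], [-1.47, 1.34], [0.16, 2.42], [-1.27, 4.41], [0.06, 2.06], [-2.6, 2.6]. Speed limits (rad/s): [2.22, 2.22, 2.79, 2.79, 3.14, 3.14, 3.14].

## Interface

Orientations are given as a unit quaternion [x, y, z, w].
In Python, from bench import r gives the robot as it stands.
- The arm moves only by the shell command python3 -m pendant 'ROWS' [OPENING] [FORCE]. ROWS is JSON, a list of rows, each a list of 4 numbers: the shift along the tool's x, y, z in m, then the turn about the tool's z in rad. A call has 1 to 8 rows; each row shifts and turns the commanded pose from where the row before left it, along the tool's axes as they then stand; what a row does not reach is not made up. A row lasts 1/12 s, in which the tool goes at most 41.7 mm and 7.16 degrees, less where a joint would pass 70% of its speed; a pose out of reach is approached as far as the arm can. A call with a gripper value outside its range is refused whole. OPENING is the opening, from 0 (shut) to 1 (fully open), set as the call begins (- or left out, the last holds). The fingers move at their own pace and stop on an object; FORCE is the grip in N (left out, the last holds). Time passes only in rows, so rows that do not move let the fingers close. It gives the time, the measured TCP pose, the force, the opening and the grip force at its end, in the units of the state.
- r.read_state(): the state, without advancing time (a new reading comes with each control period).
- r.camera(name): name is "scene" or "side" or "wrist"; returns a dict with "img" (420x560x3 uint8, red, green, blue), "camera_matrix" (3x3 intrinsics, pixels), "xyz" and "attitude" of the camera in the world. Camera axes: x right, y down, z forward; pixel columns grow to the right and rows downward; lengths in m; the calibration is good to about 2 mm. A picture is of the moment at which its call begins. There is no depth.
- r.close_job(): hands the job in; it is judged then, once.
Trained networks look in the newest picture that a camera, given by its name, has taken for a name from the list of things; names that differ only in an ending like _2 or _b are one class to them, and where a whole thing is asked for, a point or a joint stands for the part that bears it (a point fixed in the world has none). Each returns a list of dicts, best first, with "score" (0 to 1); they miss things now and then, are a little off and sometimes report something else, mostly with a low value. They report only what shows in the picture. A call takes as long as a camera call. They do not tell look-alikes from the thing itself.
- r.outline_of(thing, camera): "mask" (420x560 bool, what is visible of it) and "bbox" ([centre column, centre row, width, height] in pixels, round what is visible of it).
The state is a dict: "time": time; "joint_positions": joint angles; "joint_vel": joint speeds; "joint_torque": joint torques, N m; "ee_pos": TCP position; "eef_rot": TCP orientation; "ft_force": force on the tool from outside, world axes, zero at the start; "torque": the same for the moment, N m; "width": finger opening in m; "grip_force": force on a finger pad.
Only numpy, scipy, OpenCV 4.12 (cv2) and the standard library are available. Lean on these libraries where they do the work, as an engineer would, in place of code of your own. Each camera call takes 0.05 s, during which the arm holds its last target. There are 200 camera calls.

## Working session

There is one attempt and no reset: what is moved stays moved. The work goes in short steps, Python scripts to look and compute and a shell command to move; the robot and the scene stay as the last step left them, time stands still between calls to the robot, and variables do not carry over. Pictures are saved under pics/ and viewed, at most 11 in all, crops included, and the job is handed in when it is done.

```bash
mkdir -p pics; ls
cat > h.py <<'E'
import numpy as np, cv2
from bench import r
from scipy.spatial.transform import Rotation as R
def cam(n,save=None):
    c=r.camera(n)
    if save: cv2.imwrite('pics/'+save,c['img'][:,:,::-1])
    return c
def rot(c):
    a=np.array(c['attitude'],float)
    return a if a.shape==(3,3) else R.from_quat(a).as_matrix()
def onplane(c,uv,z):
    K=np.array(c['camera_matrix']);d=rot(c)@np.linalg.inv(K)@np.array([uv[0],uv[1],1.])
    p=np.array(c['xyz']);return p+d*(z-p[2])/d[2]
def proj(c,P):
    q=np.array(c['camera_matrix'])@(rot(c).T@(np.atleast_2d(P)-np.array(c['xyz'])).T)
    return (q[:2]/q[2]).T
E
python3 - <<'E'
from h import *
cs={n:cam(n,n+'0.png') for n in('scene','side','wrist')}
cv2.imwrite('pics/two.png',cv2.resize(np.hstack([cs['scene']['img'],cs['side']['img']])[:,:,::-1],(800,300)))
for n,c in cs.items():
    print(n,np.round(c['xyz'],3),c['attitude'])
    for t in ['pot','holder','studplate','grey_pot','spool']:
        print(t,[(round(o['score'],2),np.round(o['bbox']).tolist()) for o in r.outline_of(t,n)])
E
```

```text
pics
scene [ 0.984 -0.107  0.944] [ 0.74290071  0.61527689 -0.16490472 -0.20576522]
pot [(0.72, [218.0, 251.0, 43.0, 41.0]), (0.25, [219.0, 260.0, 55.0, 57.0])]
holder [(0.72, [192.0, 195.0, 54.0, 54.0]), (0.71, [355.0, 149.0, 41.0, 47.0]), (0.55, [219.0, 262.0, 57.0, 59.0]), (0.17, [448.0, 189.0, 30.0, 54.0])]
studplate [(0.69, [367.0, 226.0, 69.0, 60.0]), (0.36, [448.0, 190.0, 32.0, 52.0])]
grey_pot [(0.88, [306.0, 313.0, 43.0, 49.0])]
spool [(0.57, [294.0, 246.0, 18.0, 19.0])]
side [0.221 0.603 0.929] [-0.21852552  0.92124393 -0.31490667  0.06625722]
pot [(0.85, [301.0, 155.0, 37.0, 39.0]), (0.16, [299.0, 175.0, 54.0, 34.0])]
holder [(0.84, [301.0, 175.0, 52.0, 35.0]), (0.59, [334.0, 351.0, 70.0, 84.0]), (0.57, [377.0, 177.0, 52.0, 58.0])]
studplate [(0.84, [240.0, 298.0, 60.0, 59.0])]
grey_pot [(0.8, [205.0, 181.0, 41.0, 42.0])]
spool [(0.8, [265.0, 219.0, 20.0, 26.0])]
wrist [0.624 0.083 0.383] [ 9.88318777e-01  6.45034556e-04 -1.16575090e-03  1.52394947e-01]
pot [(0.7, [208.0, 349.0, 94.0, 47.0])]
holder [(0.94, [235.0, 317.0, 71.0, 109.0])]
studplate [(0.94, [172.0, 34.0, 142.0, 68.0])]
grey_pot [(0.65, [380.0, 199.0, 105.0, 103.0])]
spool [(0.69, [210.0, 181.0, 54.0, 61.0])]
```

View pics/scene0.png

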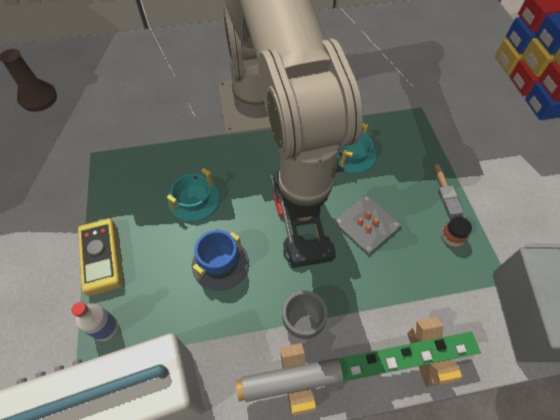

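View pics/side0.png

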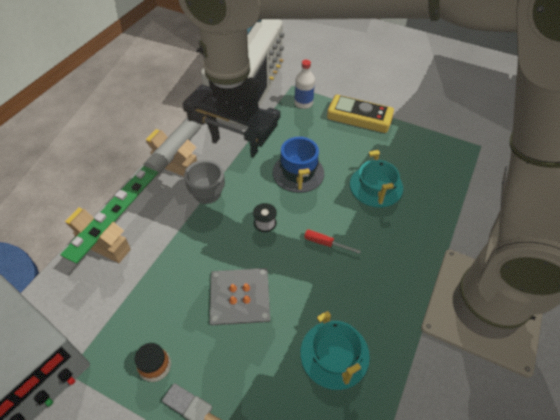

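The scene view shows three candidates. The blue pot in the black holder is at scene (218,251) and side (301,155). Two turquoise look-alikes, both empty, are at scene (192,195) and (355,149). The holder with the blue pot in it is the one meant. The plate with orange studs is at scene (367,226) and side (240,298).

Run:
```python
from h import *
from scipy.optimize import least_squares
cs={n:cam(n) for n in('scene','side')}
def cent(m): return np.argwhere(m).mean(0)[::-1]
out=[]
for n,c in cs.items():
    hsv=cv2.cvtColor(c['img'],cv2.COLOR_RGB2HSV)
    p=max(r.outline_of('pot',n)[:1],key=lambda o:o['score']); m=p['mask']
    ys=cent(m)
    print(n,'pot centroid at z=.07',onplane(c,ys,.07).round(3))
    b=p['bbox']
    s=r.outline_of('studplate',n)[0]; print(' plate',onplane(c,cent(s['mask']),.012).round(3), 'rect',cv2.minAreaRect(np.argwhere(s['mask'])[:,::-1].astype(np.float32)))
    x0,y0=int(b[0]),int(b[1])
    yel=((hsv[:,:,0]>18)&(hsv[:,:,0]<34)&(hsv[:,:,1]>120)&(hsv[:,:,2]>100)).astype(np.uint8)
    nn,_,st,ce=cv2.connectedComponentsWithStats(yel)
    for i in range(1,nn):
        if st[i,4]>4 and np.hypot(*(ce[i]-[x0,y0]))<50: print(' yellow',ce[i].round(1),st[i].tolist(),onplane(c,ce[i],.065).round(3))
    org=((hsv[:,:,0]<17)&(hsv[:,:,1]>130)&(hsv[:,:,2]>100)&(s['mask']>0)); print(' studs',onplane(c,cent(org),.022).round(3),org.sum())
sc,si=cs['scene']['img'],cs['side']['img']
a=cv2.resize(sc[205:295,165:275],None,fx=3.6,fy=3.6,interpolation=2); b=cv2.resize(si[120:210,245:355],None,fx=3.6,fy=3.6,interpolation=2)
cv2.imwrite('pics/crop1.png',np.hstack([a,b])[:,:,::-1])
print(R.from_quat(r.read_state()['eef_rot']).as_matrix().round(3))
```

```text
scene pot centroid at z=.07 [ 0.542 -0.18   0.07 ]
 plate [0.506 0.218 0.012] rect ((366.0000305175781, 223.50001525878906), (50.20457458496094, 44.547725677490234), 45.0)
 yellow [235.2 236.4] [231, 233, 8, 8, 26] [ 0.508 -0.13   0.065]
 yellow [197.7 269.2] [194, 264, 9, 11, 55] [ 0.579 -0.228  0.065]
 studs [0.506 0.219 0.022] 104
side pot centroid at z=.07 [ 0.549 -0.186  0.07 ]
 plate [0.502 0.225 0.012] rect ((238.72372436523438, 296.4216613769531), (55.66979217529297, 61.164119720458984), 87.39744567871094)
 yellow [301.6 176.2] [298, 169, 12, 20, 88] [ 0.512 -0.122  0.065]
 studs [0.502 0.222 0.022] 141
[[ 0.  1.  0.]
 [ 1. -0.  0.]
 [ 0.  0. -1.]]
```

View pics/crop1.png

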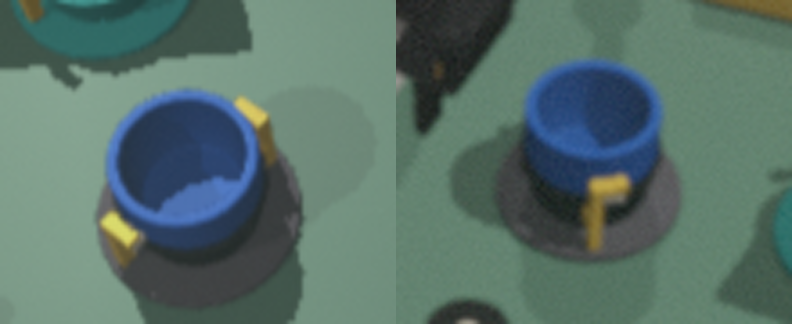

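The crop confirms it: the blue pot sits in the black holder with yellow hooks. In the left panel its rim centre is near (185,155), and the hooks are at (120,235) and (255,125). I'll go above the grip point, halfway between the tabs and on the +x side, with tool y radial.

```bash
python3 -m pendant '[[-0.026,-0.0075,0,0],[-0.026,-0.0075,0,0],[-0.026,-0.0075,0,0],[-0.025,-0.0075,0,0],[-0.025,-0.0075,0,0],[-0.025,-0.0075,0,0]]' 0.6 50; python3 -m pendant '[[0,0,0,-0.105],[0,0,0,-0.105],[0,0,0,-0.105],[0,0,0,-0.105],[0,0,0,-0.105],[0,0,0,-0.105],[0,0,0,0],[0,0,0,0]]'
python3 - <<'E'
from h import *
c=cam('wrist','w1.png'); print(c['camera_matrix'],c['xyz'],rot(c).round(3))
for t in('pot','holder','hook_arm','pot_tab'):
    for o in r.outline_of(t,'wrist'): print(t,round(o['score'],2),np.round(o['bbox']))
E
```

```text
time: 1.7
ee_pos: [0.5796, -0.1542, 0.2337]
eef_rot: [0.707, 0.707, 0.0, 0.0]
ft_force: [-0.3, 0.2, 0.1]
width: 0.0564
grip_force: 0.0
time: 2.37
ee_pos: [0.58, -0.1531, 0.2336]
eef_rot: [0.455, 0.891, 0.0, 0.0]
ft_force: [0.4, 0.3, -0.1]
width: 0.0522
grip_force: 0.0
[[315.63539072   0.         277.72880373]
 [  0.         315.63539072 213.88095071]
 [  0.           0.           1.        ]] [ 0.5305601  -0.08548426  0.38407968] [[ 0.809  0.56   0.177]
 [ 0.587 -0.772 -0.243]
 [-0.     0.301 -0.954]]
pot 0.67 [232. 201. 108. 104.]
holder 0.86 [243. 192. 122. 137.]
holder 0.85 [ 66. 115. 132. 145.]
hook_arm 0.86 [241. 194. 121. 136.]
hook_arm 0.69 [ 65. 115. 130. 146.]
pot_tab 0.76 [231. 201.  98. 105.]
```

View pics/w1.png

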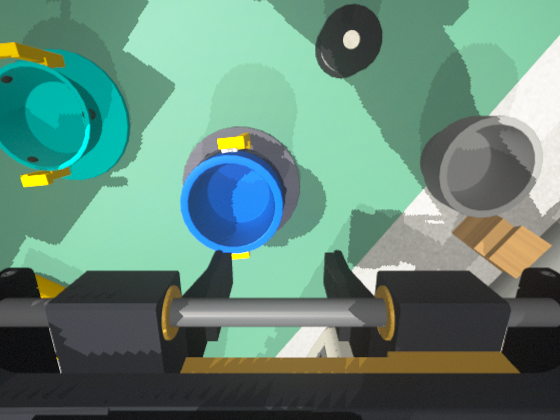

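The wrist view shows the blue rim centred near (233,201). The hooks are at (233,143) and (240,256), so the hook axis is about along the tool x axis. The grey pot is at right (490,165).

```bash
cat >> h.py <<'E'
from scipy.optimize import least_squares
def rim(c,z,lo=(100,120,60),hi=(130,255,255),box=None,rad=.05):
    hsv=cv2.cvtColor(c['img'],cv2.COLOR_RGB2HSV); m=cv2.inRange(hsv,lo,hi)
    n,l,s,ce=cv2.connectedComponentsWithStats(m); i=1+np.argmax(s[1:,4])
    h=cv2.convexHull(np.argwhere(l==i)[:,::-1].astype(np.int32))[:,0]
    P=np.array([onplane(c,u,z)[:2] for u in h])
    f=least_squares(lambda q:np.hypot(*(P-q[:2]).T)-q[2],[*P.mean(0),rad],loss='soft_l1',f_scale=.001)
    return f.x,s[i]
E
python3 - <<'E'
from h import *
c=cam('wrist'); x,s=rim(c,.092); print('rim',x.round(4),s)
hsv=cv2.cvtColor(c['img'],cv2.COLOR_RGB2HSV)
m=cv2.inRange(hsv,(20,130,100),(34,255,255)); n,_,st,ce=cv2.connectedComponentsWithStats(m)
for i in range(1,n):
    if st[i,4]>15 and 200<ce[i][0]<270: print(ce[i].round(1),st[i],onplane(c,ce[i],.071)[:2].round(4))
st=r.read_state(); M=R.from_quat(st['eef_rot']).as_matrix()
print('centre in tool',(M.T@(np.array([*x[:2],.092])-st['ee_pos'])).round(4))
E
```

```text
rim [ 0.5437 -0.1782  0.0505] [ 180  151  104  102 8383]
[234.6 141.9] [217 133  34  17 422] [ 0.5116 -0.1307]
[240.  255.4] [231 252  19   7  92] [ 0.5833 -0.2276]
centre in tool [ 0.0009 -0.0443  0.1416]
```

```bash
python3 -m pendant '[[0.001,0.002,0,0],[0,0,0.03,0],[0,0,0.03,0],[0,0,0.03,0],[0,0,0.03,0],[0,0,0.025,0],[0,0,0.015,0],[0,0,0,0]]'; python3 -m pendant '[[0,0,0,0],[0,0,0,0],[0,0,0,0],[0,0,0,0]]' 0 50;python3 -m pendant '[[0,0,0,0],[0,0,0,0],[0,0,0,0],[0,0,0,0]]'
```

```text
time: 3.33
ee_pos: [0.5788, -0.1503, 0.0698]
eef_rot: [0.453, 0.891, -0.001, -0.003]
ft_force: [-0.3, 0.5, -0.6]
width: 0.0522
grip_force: 0.0
time: 3.67
ee_pos: [0.5819, -0.1511, 0.0751]
eef_rot: [0.453, 0.891, 0.0, 0.001]
ft_force: [-0.0, 0.1, -0.3]
width: 0.0332
grip_force: 0.0
time: 4.0
ee_pos: [0.5807, -0.1515, 0.0738]
eef_rot: [0.453, 0.891, -0.0, -0.0]
ft_force: [-2.1, -1.4, 2.2]
width: 0.0091
grip_force: 48.4
```

```bash
python3 -m pendant '[[0.0046,-0.0002,0,-0.1],[0.0046,-0.0002,0,-0.1],[0.0046,-0.0002,0,-0.1],[0,0,0,0]]' - 58; python3 -m pendant '[[0.0046,-0.0002,0,-0.1],[0.0046,-0.0002,0,-0.1],[0.0046,-0.0002,0,-0.1],[0,0,0,0],[0,0,0,0],[0,0,0,0]]'
python3 - <<'E'
from h import *
c=cam('wrist'); o=cam('scene'); print(rim(c,.092)[0].round(4))
cv2.imwrite('pics/tw.png',np.hstack([c['img'][60:300,150:400],cv2.resize(o['img'][205:295,165:275],None,fx=2.667,fy=2.667)])[:,:,::-1])
E
```

```text
time: 4.33
ee_pos: [0.5713, -0.1422, 0.0743]
eef_rot: [0.313, 0.95, -0.001, 0.001]
ft_force: [-3.3, -1.1, 6.7]
width: 0.0083
grip_force: 57.4
time: 4.83
ee_pos: [0.5592, -0.136, 0.0738]
eef_rot: [0.172, 0.985, -0.001, 0.0]
ft_force: [-0.4, -5.6, 4.1]
width: 0.0086
grip_force: 57.4
[ 0.5403 -0.1741  0.0506]
```

View pics/tw.png

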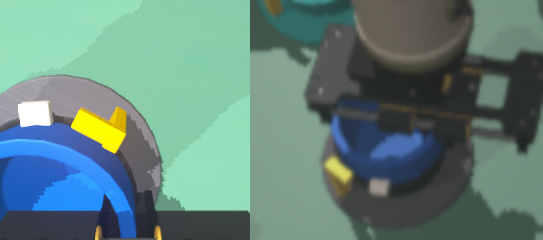

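Both white tabs are well anticlockwise of the hooks: left panel tab (35,112) against hook (98,130), right panel tab (380,187) against hook (338,175). Next I'll lift.

```bash
python3 -m pendant '[[0,0,-0.003,0],[0,0,-0.004,0],[0,0,-0.006,0],[0,0,-0.01,0],[0,0,-0.015,0],[0,0,-0.02,0],[0,0,-0.02,0],[0,0,-0.02,0]]'; python3 -m pendant '[[0,0,-0.02,0],[0,0,-0.012,0],[0,0,0,0],[0,0,0,0]]'
python3 - <<'E'
from h import *
c=cam('side','lift.png'); s=r.read_state(); M=R.from_quat(s['eef_rot']).as_matrix(); print(M.round(3))
w=cam('wrist'); x,st=rim(w,s['ee_pos'][2]+.018); print(x.round(4),st)
E
```

```text
time: 5.6
ee_pos: [0.5591, -0.1336, 0.1727]
eef_rot: [0.171, 0.985, 0.001, -0.001]
ft_force: [0.5, 0.1, -1.8]
width: 0.0082
grip_force: 57.6
time: 5.93
ee_pos: [0.5594, -0.1342, 0.2035]
eef_rot: [0.17, 0.985, 0.0, 0.0]
ft_force: [-0.6, -0.2, -1.9]
width: 0.0083
grip_force: 57.6
[[-0.942  0.335 -0.001]
 [ 0.335  0.942  0.001]
 [ 0.001  0.    -1.   ]]
[ 0.5362 -0.1715  0.0485] [   79   181   208   118 16619]
```

View pics/lift.png

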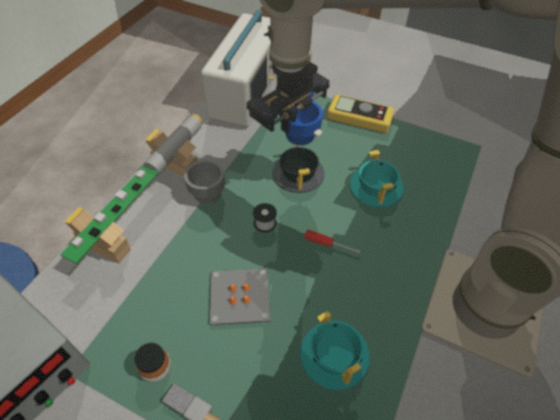

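The pot is out, seen at side (303,125), and hangs upright above the black holder at (298,165). I'll carry it two thirds of the way and look at the plate from close by.

```bash
python3 -m pendant '[[0.012,0.022,0,0],[0.014,0.03,0,0],[0.014,0.03,0,0],[0.014,0.03,0,0],[0.014,0.03,0,0],[0.014,0.03,0,0],[0.014,0.03,0,0],[0.012,0.022,0,0]]'; python3 -m pendant '[[0,0,0,0],[0,0,0,0],[0,0,0,0],[0,0,0,0]]'
python3 - <<'E'
from h import *
s=r.read_state(); M=R.from_quat(s['eef_rot']).as_matrix(); p=np.array(s['ee_pos'])
for n in('wrist','scene','side'):
    w=cam(n,'pl_%s.png'%n)
    hsv=cv2.cvtColor(w['img'],cv2.COLOR_RGB2HSV); o=r.outline_of('studplate',n)
    if not o: print(n,'none');continue
    o=o[0]; m=o['mask']; k=np.array(m,np.uint8); k=cv2.dilate(cv2.morphologyEx(k,cv2.MORPH_CLOSE,np.ones((9,9))),np.ones((3,3)))
    og=((cv2.inRange(hsv,(3,130,90),(17,255,255))>0)&(k>0)).astype(np.uint8)
    nn,_,st,ce=cv2.connectedComponentsWithStats(og)
    print(n,round(o['score'],2),np.round(o['bbox']))
    for i in range(1,nn):
        if st[i,4]>6: print('  ',st[i],ce[i].round(1),onplane(w,ce[i],.022)[:2].round(4))
    pl=onplane(w,cv2.minAreaRect(np.argwhere(k)[:,::-1].astype(np.float32))[0],.012); print('  plate rect centre',pl[:2].round(4))
E
```

```text
time: 6.7
ee_pos: [0.5311, 0.1157, 0.2022]
eef_rot: [0.169, 0.986, 0.0, -0.001]
ft_force: [1.2, 0.3, -2.1]
width: 0.0085
grip_force: 57.6
time: 7.03
ee_pos: [0.5324, 0.1111, 0.2028]
eef_rot: [0.171, 0.985, -0.0, -0.0]
ft_force: [-1.1, -0.0, -1.4]
width: 0.0083
grip_force: 57.6
wrist 0.58 [366. 124. 172. 179.]
   [358 103  17  18 129] [365.3 113.8] [0.4822 0.222 ]
   [390 123   6  10  13] [393.5 127.2] [0.5042 0.2456]
   [338 127  17  17 113] [345.8 136.6] [0.497  0.1975]
   [379 132  16   8  66] [385.2 136.2] [0.5101 0.2355]
   [358 146  17  16  70] [366.5 156.3] [0.5235 0.2123]
  plate rect centre [0.4952 0.2192]
scene 0.6 [367. 225.  64.  59.]
   [365 212   5   6  25] [367.2 214.6] [0.4846 0.2249]
   [357 218   6   6  25] [359.6 220.9] [0.4999 0.1993]
   [373 219   5   6  25] [375.3 221.8] [0.51   0.2395]
   [365 226   6   6  28] [367.8 228.5] [0.526  0.2139]
  plate rect centre [0.505  0.2194]
side 0.67 [241. 298.  57.  59.]
   [230 285   6   7  34] [232.6 287.8] [0.5222 0.216 ]
   [243 284   7   7  34] [246.  287.1] [0.4965 0.201 ]
   [230 297   6   7  37] [232.6 300.1] [0.5072 0.242 ]
   [243 296   7   7  37] [246.1 299.1] [0.4818 0.2265]
  plate rect centre [0.5039 0.2254]
```

View pics/pl_wrist.png

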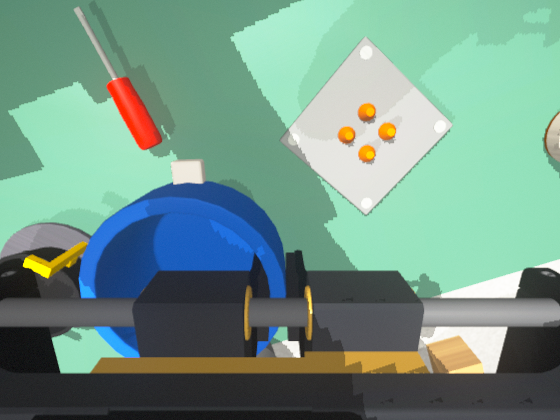

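The wrist view shows the plate with its four studs around (366,132). All three cameras put the stud centre at about (0.5035, 0.219). I'll move the pot above it and lower partway.

```bash
python3 -m pendant '[[0.0105,0.023,0,0],[0.0105,0.023,0,0],[0.0105,0.023,0,0],[0.0105,0.023,0,0],[0.0105,0.023,0,0],[0.0105,0.023,0,0],[0,0,0.03,0],[0,0,0.03,0]]'; python3 -m pendant '[[0,0,0.03,0],[0,0,0,0],[0,0,0,0],[0,0,0,0],[0,0,0,0]]'
cat > chk.py <<'E'
from h import *
s=r.read_state(); M=R.from_quat(s['eef_rot']).as_matrix(); p=np.array(s['ee_pos']); print('tcp',p,'predicted centre',(p-M[:,1]*.046).round(4))
for n in('wrist','scene','side'):
    w=cam(n,'ab_%s.png'%n)
    z=p[2]+.018; hsv=cv2.cvtColor(w['img'],cv2.COLOR_RGB2HSV); m=cv2.inRange(hsv,(100,120,60),(130,255,255))
    u0=proj(w,[p[0],p[1],z])[0]
    nn,l,st,ce=cv2.connectedComponentsWithStats(m); d=np.hypot(*(ce-u0).T); k=(d<(200 if n=='wrist' else 50))&(st[:,4]>20); k[0]=False
    h=cv2.convexHull(np.argwhere(np.isin(l,np.where(k)[0]))[:,::-1].astype(np.int32))[:,0]
    P=np.array([onplane(w,u,z)[:2] for u in h])
    f=least_squares(lambda q:np.hypot(*(P-q).T)-.050,P.mean(0),loss='soft_l1',f_scale=.001); print(n,f.x.round(4),np.median(abs(f.fun)).round(4))
E
python3 chk.py; python3 -c "
import cv2,numpy as np
a=[cv2.resize(cv2.imread('pics/ab_%s.png'%n)[y:y+110,x:x+130],None,fx=3,fy=3) for n,x,y in(('scene',300,160),('side',175,220))]
cv2.imwrite('pics/ab.png',np.hstack(a))"
```

```text
time: 8.0
ee_pos: [0.5197, 0.2665, 0.1445]
eef_rot: [0.168, 0.986, 0.002, 0.002]
ft_force: [-0.5, -0.3, -2.6]
width: 0.0088
grip_force: 57.6
time: 8.42
ee_pos: [0.5204, 0.2644, 0.116]
eef_rot: [0.17, 0.985, 0.001, 0.001]
ft_force: [-0.2, 0.2, -1.2]
width: 0.0083
grip_force: 57.6
tcp [0.52040929 0.26435565 0.11597153] predicted centre [0.505  0.221  0.1159]
wrist [0.5001 0.2264] 0.0019
scene [0.5209 0.2108] 0.0029
side [0.4958 0.232 ] 0.004
```

View pics/ab.png

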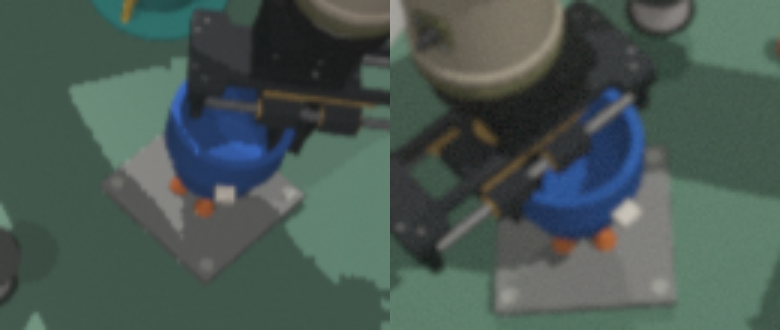

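The pot hangs just above the studs, orange at left panel (178,187) and (205,208), about over the plate centre. The rim fits are spoiled by the gripper hiding part of the rim, so I'll go lower and check with a model overlay.

```bash
python3 -m pendant '[[0,0,0.01,0],[0,0,0.012,0],[0,0,0,0],[0,0,0,0],[0,0,0,0],[0,0,0,0]]'
python3 - <<'E'
from h import *
s=r.read_state(); M=R.from_quat(s['eef_rot']).as_matrix(); p=np.array(s['ee_pos']); ctr=p-M[:,1]*.046; oz=p[2]-.060; print(p,ctr,oz)
t=np.linspace(0,2*np.pi,120)
circ=lambda q,rr,z:np.c_[q[0]+rr*np.cos(t),q[1]+rr*np.sin(t),np.full(120,z)]
out=[]
for n,x,y in(('scene',310,165),('side',180,230)):
    w=cam(n); im=w['img'][:,:,::-1]
    hsv=cv2.cvtColor(w['img'],cv2.COLOR_RGB2HSV); b=cv2.inRange(hsv,(100,110,40),(130,255,255))
    # silhouette fit: lower part of pot = hull of collar+foot circles; fit xy by IoU on contour band visible
    def sil(q):
        P=proj(w,np.vstack([circ(q,.05,oz+.078),circ(q,.05,oz+.040),circ(q,.036,oz)]))
        m=np.zeros(b.shape,np.uint8); cv2.fillConvexPoly(m,np.round(cv2.convexHull((P*16).astype(np.float32))).astype(np.int32),1,shift=4); return m
    roi=sil(ctr); roi=cv2.dilate(roi,np.ones((15,15)))
    # pixels neither pot nor black/tan gripper: bright background (plate, mat)
    v=hsv[:,:,2]; blue=(b>0)&(roi>0)
    bg=(roi>0)&~blue&(v>75)
    best=[]
    for dx in np.arange(-.008,.0081,.001):
        for dy in np.arange(-.008,.0081,.001):
            m=sil(ctr+[dx,dy,0])>0
            best.append(((blue&~m).sum()+(bg&m).sum(),dx,dy))
    best.sort(); print(n,[(int(a),round(dx,3),round(dy,3)) for a,dx,dy in best[:4]])
    big=cv2.resize(im[y:y+100,x:x+130],None,fx=3,fy=3)
    for rr,z,c in((.05,oz+.078,(0,255,255)),(.036,oz,(0,0,255))): cv2.polylines(big,[np.round((proj(w,circ(ctr,rr,z))-[x,y]+.5)*3).astype(np.int32)],True,c,1)
    # predicted studs under assumed plate centre
    cv2.polylines(big,[np.round((proj(w,circ([.5035,.219],.036,.012))-[x,y]+.5)*3).astype(np.int32)],True,(255,255,255),1)
    out.append(big)
cv2.imwrite('pics/ov.png',np.hstack(out))
E
```

```text
time: 9.07
ee_pos: [0.5193, 0.2639, 0.0917]
eef_rot: [0.17, 0.986, 0.0, 0.0]
ft_force: [0.6, -0.0, -1.1]
width: 0.0084
grip_force: 57.6
[0.5193039  0.26390208 0.09173823] [0.5039292  0.22054752 0.09172456] 0.03173823066229206
scene [(131, np.float64(-0.004), np.float64(0.005)), (132, np.float64(-0.006), np.float64(0.006)), (133, np.float64(-0.005), np.float64(0.005)), (135, np.float64(-0.004), np.float64(0.006))]
side [(207, np.float64(0.006), np.float64(-0.004)), (215, np.float64(0.006), np.float64(-0.005)), (218, np.float64(0.005), np.float64(-0.004)), (222, np.float64(0.006), np.float64(-0.003))]
```

View pics/ov.png

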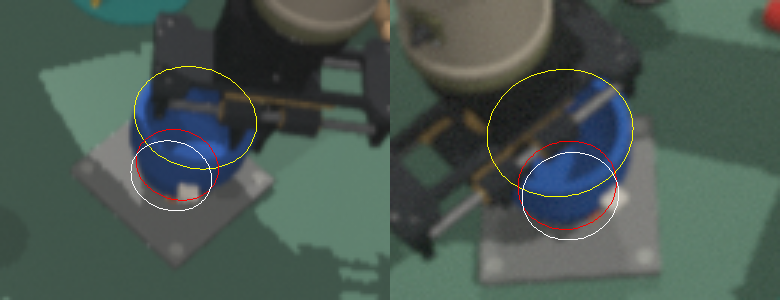

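The overlay agrees with the picture: the predicted rim edges sit on the pot edges in both panels. The predicted centre is within about 2 mm of the stud centre. I'll lower gently to contact.

```bash
python3 -m pendant '[[0,-0.001,0.003,0],[0,0,0.003,0],[0,0,0.003,0],[0,0,0.003,0],[0,0,0,0],[0,0,0,0]]';python3 -m pendant '[[0,0,0.002,0],[0,0,0.001,0],[0,0,0,0],[0,0,0,0]]'
```

```text
time: 9.67
ee_pos: [0.5186, 0.2628, 0.0792]
eef_rot: [0.17, 0.986, -0.0, -0.0]
ft_force: [-1.2, -0.4, -1.2]
width: 0.0086
grip_force: 57.6
time: 10.0
ee_pos: [0.5187, 0.2632, 0.0768]
eef_rot: [0.169, 0.986, 0.0, -0.0]
ft_force: [-1.8, 0.5, 2.7]
width: 0.0083
grip_force: 57.8
```

It made contact at the expected height, about 5 mm up on the studs, so it's aligned. Release and rise.

```bash
python3 -m pendant '[[0,0,0.001,0],[0,0,0,0],[0,0,0,0]]'; python3 -m pendant '[[0,0,0,0],[0,0,0,0],[0,0,0,0],[0,0,0,0]]' 0.4; python3 -m pendant '[[0,0,-0.005,0],[0,0,-0.02,0],[0,0,-0.03,0],[0,0,-0.03,0],[0,0,-0.02,0],[0,0,0,0],[0,0,0,0]]'
python3 - <<'E'
from h import *
s=r.read_state(); M=R.from_quat(s['eef_rot']).as_matrix(); p=np.array(s['ee_pos'])
w=cam('wrist','rel.png'); x,st=rim(w,.095); print('rim',x.round(4),st,'in tool',(M.T@(np.array([*x[:2],.095])-p)).round(4))
E
```

```text
time: 10.25
ee_pos: [0.5189, 0.2634, 0.0761]
eef_rot: [0.169, 0.986, 0.0, 0.0]
ft_force: [-3.3, 2.5, 4.5]
width: 0.0083
grip_force: 57.8
time: 10.58
ee_pos: [0.519, 0.2625, 0.0754]
eef_rot: [0.17, 0.985, -0.0, 0.0]
ft_force: [0.4, -1.0, -0.1]
width: 0.0278
grip_force: 0.0
time: 11.17
ee_pos: [0.5195, 0.263, 0.1819]
eef_rot: [0.17, 0.985, 0.001, 0.001]
ft_force: [0.3, -1.1, 0.5]
width: 0.0345
grip_force: 0.0
rim [0.5015 0.2219 0.0504] [  158   156   125   122 11616] in tool [ 0.0034 -0.045   0.0869]
```

View pics/rel.png

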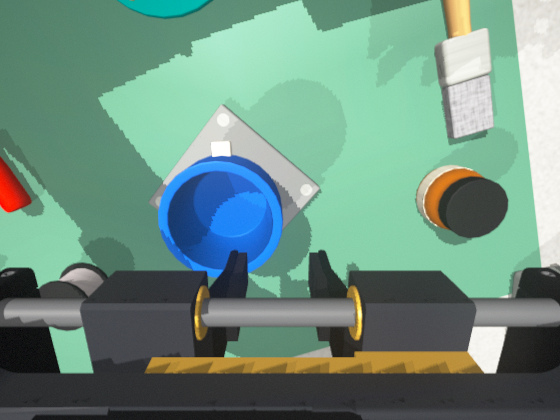

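The blue pot stands on the plate, centred near (221,215), and upright. I'll shut the fingers, move over its centre and press.

```bash
python3 -m pendant '[[0.001,-0.015,0,0],[0,-0.015,0,0],[0,-0.014,0,0],[0,0,0,0],[0,0,0,0]]' 0 20; python3 -m pendant '[[0,0,0.03,0],[0,0,0.03,0],[0,0,0.03,0],[0,0,0.025,0],[0,0,0.01,0],[0,0,0,0],[0,0,0,0]]';python3 -m pendant '[[0,0,0.003,0],[0,0,0.002,0],[0,0,0.002,0],[0,0,0,0],[0,0,0,0]]'
```

```text
time: 11.63
ee_pos: [0.503, 0.2208, 0.18]
eef_rot: [0.17, 0.985, -0.0, -0.0]
ft_force: [0.3, 0.6, 0.3]
width: 0.009
grip_force: 0.0
time: 12.22
ee_pos: [0.5034, 0.2224, 0.0561]
eef_rot: [0.169, 0.986, 0.0, -0.0]
ft_force: [0.2, 0.7, 0.1]
width: 0.0005
grip_force: 0.0
time: 12.63
ee_pos: [0.5039, 0.2221, 0.0494]
eef_rot: [0.17, 0.986, 0.001, 0.001]
ft_force: [0.6, 0.6, 2.4]
width: 0.0003
grip_force: 1.1
```

```bash
python3 -m pendant '[[0,0,0.002,0],[0,0,0.002,0],[0,0,0,0],[0,0,0,0],[0,0,0,0]]';python3 -m pendant '[[0,0,0.002,0],[0,0,0,0],[0,0,0,0],[0,0,0,0]]'
```

```text
time: 13.05
ee_pos: [0.5035, 0.2219, 0.0455]
eef_rot: [0.17, 0.986, 0.0, 0.0]
ft_force: [-2.8, -0.7, 8.7]
width: 0.0006
grip_force: 4.3
time: 13.38
ee_pos: [0.5035, 0.2219, 0.0453]
eef_rot: [0.17, 0.986, -0.0, 0.001]
ft_force: [-10.8, -5.6, 30.4]
width: 0.0004
grip_force: 15.4
```

It stopped hard at 30 N with the TCP at 45 mm, which is the fully-home height. Retreat and check.

```bash
python3 -m pendant '[[0,0,-0.004,0],[0,0,-0.02,0],[0,0,-0.03,0],[0,0,-0.03,0],[0,0,-0.03,0],[0,0,-0.03,0],[0,0,0,0],[0,0,0,0]]'; python3 -m pendant '[[-0.03,0,0,0],[-0.03,0,0,0],[-0.03,0,0,0],[0,0,0,0],[0,0,0,0]]'
python3 - <<'E'
from h import *
w=cam('wrist'); a=cam('side'); 
for z in(.090,.095): print(z,rim(w,z)[0].round(4))
cv2.imwrite('pics/end.png',np.hstack([cv2.resize(w['img'],(400,300)),cv2.resize(a['img'],(400,300))])[:,:,::-1])
E
```

```text
time: 14.05
ee_pos: [0.504, 0.222, 0.1882]
eef_rot: [0.17, 0.986, 0.001, 0.001]
ft_force: [1.0, 1.0, -0.9]
width: 0.0007
grip_force: 0.0
time: 14.47
ee_pos: [0.5883, 0.1901, 0.1843]
eef_rot: [0.171, 0.985, -0.001, -0.001]
ft_force: [-0.3, 0.5, -0.5]
width: 0.0004
grip_force: 0.0
0.09 [0.502  0.2204 0.0493]
0.095 [0.5022 0.2204 0.0483]
```

View pics/end.png

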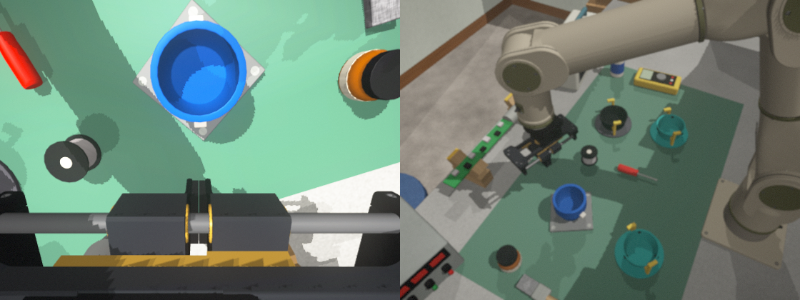

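The pot sits upright and centred on the plate: left panel (197,72), right panel (570,200). The other things are where they stood, and the gripper is clear of everything.

```bash
python3 -c "
from bench import r
print(r.close_job())"
```

```text
the job is handed in; nothing more can be done
None
```

The blue pot was twisted free, lifted out, set on the grey plate over the four studs and pressed fully home, and the job was handed in at about 14.5 s with the gripper clear and the other things I could see undisturbed.

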